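Clear the front sleeve from the hook and load the rear one for marking

ROBOT

A 6-joint arm with a two-finger parallel gripper is mounted at the origin on the work surface. World frame = base frame: x ahead of the robot, y to its left, z up, the work surface at z = 0. Lengths are in mm, angles in rad, forces in N, time in s.
With the tool pointing down it reaches from about 275 to 825 mm from the base axis. Payload 5.2 kg.
Tool frame: the origin (TCP) lies on the centre line of the jaws, within the pads' length; the fingertips stand manip.tips_ahead ahead of it and the grasp point (between the pads) lies 8 mm behind it (manip.tips_ahead is the distance from the TCP to the fingertips, in mm); z points along the fingers, y is the line along which they close (so a half turn about z gives the same grasp; the last joint's range is limited). The gripper opens to 93 mm and grips with 3 to 60 N. Pads are 15 mm wide; open, the fingers measure 128 mm over their backs; the gripper's body (75 mm by 188 mm) begins 65 mm behind the grasp point.
Start: joints at [-1.502, 0.259, 1.535, -0, 1.348, -0.203], TCP at [147.677, -529.808, 229.653] pointing down, gripper open.
Joint ranges: [-3.14, 3.14], [-0.91, 2.08], [0.19, 2.58], [-1.22, 4.36], [0.22, 2.71], [-3.12, 3.12]. Speed limits (rad/s): [2.57, 2.57, 3.14, 3.14, 3.14, 3.14].

INTERFACE

Orientations are given as a 3x3 rotation matrix whose columns are the frame's x, y, z axes.
In Python, from rig import manip gives the robot as it stands. The module is installed in compiled form; this text tells all that it offers.
- The arm moves only by the shell command python3 -m handwheel 'ROWS'. ROWS is text: rows parted by semicolons, each of 7 numbers parted by spaces: the turn, a rotation vector about the tool's x, y, z in rad, then the shift along the tool's x, y, z in mm, then the opening, from -1 (shut) to 1 (fully open). In form: ax ay az x y z jaw; .... A call has exactly 5 rows; each row shifts and turns the commanded pose from where the row before left it, along the tool's axes as they then stand; what a row does not reach is not made up. A row lasts 1/8 s, in which the tool goes at most 62.5 mm and 10.7 degrees, less where a joint would pass 70% of its speed; a pose out of reach is approached as far as the arm can. A call is refused whole if a number of a shift passes 62.5 or a number of a turn 0.188, either way. A call with a gripper value outside its range is refused whole. The fingers move at their own pace and stop on an object; the grip force is fixed at half the most. Time passes only in rows, so rows that do not move let the fingers close, or fill a call up. It gives the time, the measured TCP pose, the force, the opening and the grip force at its end, in the units of the state.
- manip.observe(): the state, without advancing time (a new reading comes with each control period).
- manip.get_image(name): name is "side" or "top"; returns the picture (420x560x3 uint8, red, green, blue); there is no depth.
- manip.calibration(name): a dict with "intrinsics" (3x3 intrinsics, pixels), "k1" (the pictures are not rectified: a ray, as slopes to the right and down, at radius r is drawn at 1 + k1 r^2 times it, then the intrinsics apply), "extrinsics" (4x4, takes a point from camera to world coordinates). Camera axes: x right, y down, z forward; pixel columns grow to the right and rows downward; lengths in mm; the calibration is good to about 2 mm. A picture is of the moment at which its call begins. calibration takes no time and is no camera call.
- manip.finish_job(): hands the job in; it is judged then, once.
The state is a dict: "time": time; "qpos": joint angles; "joint_vel": joint speeds; "joint_efforts": joint torques, N m; "eef_pos": TCP position; "tool_rot": TCP orientation; "contact_force": force on the tool from outside, world axes, zero at the start; "wrist_torque": the same for the moment, N m; "grip_width": opening from 0.0 (shut) to 1.0 (fully open); "grasp_force": force on a finger pad.
Only numpy, scipy, OpenCV 4.12 (cv2) and the standard library are available. Lean on these libraries where they do the work, as an engineer would, in place of code of your own. Each camera call takes 0.05 s, during which the arm holds its last target. There are 200 camera calls.

TASK

The brass sleeve that goes under the laser marker next hangs at the back of the full hook, behind a steel sleeve. Move the steel sleeve over to the empty spare hook and leave it hanging there, then take the brass sleeve off its hook and set it down, not dropped, lying in the groove of the wooden cradle, midway along it. Never let either of these two sleeves go down to the bench top.

Things in the scene. Friction and masses are not known exactly. Their poses are not given: they have to be found in the camera images.
- steel_sleeve: Grey steel tube, the front one on the full hook: 40 mm long, 50 mm outside, 42 mm inside diameter, 0.15-0.25 kg. Origin at its centre; x axis along the bore, at the start level and pointing from hook tip to post; spun anyhow about x. Hangs with its centre 145 mm up, about 36 mm tipward of mid-arm. To come off: raise by 8 to 30 mm (19 is the middle), draw back along its -x at least 75 mm.
- brass_sleeve: Yellow brass tube of the same size, mass and axes, behind the steel one on the full hook: centre 145 mm up, about 18 mm postward of mid-arm, 6 to 22 mm between their end faces. Comes off the same way, drawn back at least 130 mm. The brass and steel tubes standing upright on the bench are not part of the job.
- spare_hook: Empty hook, fixed; the full one is its twin. Blue level arm 12 mm thick, axis 160 mm up, along own x from post (x 70 mm) to upturned tip (x -70 to -84, top 174 mm up), which points towards the robot. Nothing is higher. Origin on the bench under mid-arm, z up. A sleeve goes on over the tip along +x, centre about 164 mm up (10 mm play), and hangs with centre 145 mm up, at x -50 to 40.
- cradle: Fixed wooden cradle: board 130 x 120 x 18 mm with two battens, each 100 long, 26 wide, tops 50 mm above the bench, along its own x with a 32 mm wide groove between. Origin on the bench under the middle of the groove; z up. A sleeve lying in the groove has its axis along x and its centre 69 mm up; batten tops are 19 mm below that centre, so fingertips must stay above them.
Mind the look-alikes: they are no part of the job. What is shaped like the brass_sleeve but orange is not meant. Leave any blue look-alike of the steel_sleeve alone.

How it is judged (in metres and radians):
On the way:
1. the steel sleeve hangs on the spare hook, let go (x of steel_sleeve in the frame of spare_hook between -0.055 and 0.045 m and y of steel_sleeve in the frame of spare_hook between -0.015 and 0.015 m and z of steel_sleeve in the frame of spare_hook between 0.135 and 0.155 m and angle between the x axis of steel_sleeve and the x axis of spare_hook, either way round below 0.26 rad and contact force between the fingers and steel_sleeve below 0.2 N), for 0.2 s.
At the end, for the whole second after the job is handed in: Steel sleeve on the spare hook's arm (centre -55 to 45 mm along it, 15 mm sideways, 135-155 mm high, within 15 deg); brass sleeve in the groove (within 20 mm lengthways, 10 mm sideways, 61-77 mm high, 11 deg); both let go and under 30 mm/s (all of step 1 and x of brass_sleeve in the frame of cradle between -0.02 and 0.02 m and y of brass_sleeve in the frame of cradle between -0.01 and 0.01 m and z of brass_sleeve in the frame of cradle between 0.061 and 0.077 m and angle between the x axis of brass_sleeve and the x axis of cradle, either way round below 0.2 rad and linear speed of each of steel_sleeve, brass_sleeve below 0.03 m/s); the robot touches nothing.
It fails at once if the steel sleeve goes down to the bench top (centre under 45 mm) (height (world z) of steel_sleeve below 0.045 m).
It fails at once if the brass sleeve goes down to the bench top (centre under 45 mm) (height (world z) of brass_sleeve below 0.045 m).
It fails at once if the brass sleeve is let go over the cradle more than 20 mm above its seat (horizontal distance between brass_sleeve and cradle below 0.06 m and z of brass_sleeve in the frame of cradle above 0.09 m and contact force between the fingers and brass_sleeve below 0.05 N).
It also fails if it takes over 58 s, if anything falls off the work surface, if the arm or the gripper's body presses on something with over 40 N, if the wrist force passes 120 N, or if a joint passes its speed limit or range.

## Working session

There is one attempt and no reset: what is moved stays moved. The work goes in short steps, Python scripts to look and compute and a shell command to move; the robot and the scene stay as the last step left them, time stands still between calls to the robot, and variables do not carry over. Pictures are saved under pics/ and viewed, at most 10 in all, crops included, and the job is handed in when it is done.

```bash
mkdir -p pics; python3 - <<'E'
from rig import manip
import cv2,numpy as np
for n in("top","side"):
    im=manip.get_image(n); cv2.imwrite(f"pics/{n}0.png",im[:,:,::-1])
    c=manip.calibration(n); print(n,np.round(c["intrinsics"],1).tolist(),c["k1"],np.round(c["extrinsics"],3).tolist())
s=manip.observe(); print(s, manip.tips_ahead)
E
```

```text
top [[519.5, 0.0, 279.4], [0.0, 519.5, 210.7], [0.0, 0.0, 1.0]] -0.20165079572865172 [[0.013, -0.996, 0.083, 490.99], [-0.999, -0.015, -0.03, 68.681], [0.032, -0.083, -0.996, 1016.51], [0.0, 0.0, 0.0, 1.0]]
side [[429.0, 0.0, 280.8], [0.0, 429.0, 202.7], [0.0, 0.0, 1.0]] -0.1284913113093268 [[-0.866, -0.323, 0.381, 209.724], [-0.5, 0.568, -0.654, 652.219], [-0.005, -0.757, -0.654, 707.896], [0.0, 0.0, 0.0, 1.0]]
{'time': 0.1, 'qpos': array([-1.50178714e+00,  2.59286554e-01,  1.53595320e+00, -1.03705407e-06,
        1.34799011e+00, -2.02813875e-01]), 'joint_vel': array([ 0.00099427, -0.00327544, -0.00239012,  0.00030559,  0.00029248,
        0.00110659]), 'joint_efforts': array([ 2.30634789e-03, -4.38211191e+01, -2.84641206e+01,  7.22121843e-02,
        3.62245354e-02, -5.24185725e-05]), 'eef_pos': array([ 147.65077496, -529.33077202,  228.90017742]), 'tool_rot': array([[ 9.63282985e-01,  2.68488134e-01, -1.13902072e-04],
       [ 2.68487957e-01, -9.63281656e-01,  1.63324612e-03],
       [ 3.28787426e-04, -1.60385953e-03, -9.99998660e-01]]), 'contact_force': array([-0.54738499,  0.29550647, -1.20334175]), 'wrist_torque': array([-0.01323762,  0.01443734, -0.01844255]), 'grasp_force': 0.0, 'grip_width': 1.0024740991578254} 11.0
```

View pics/top0.png

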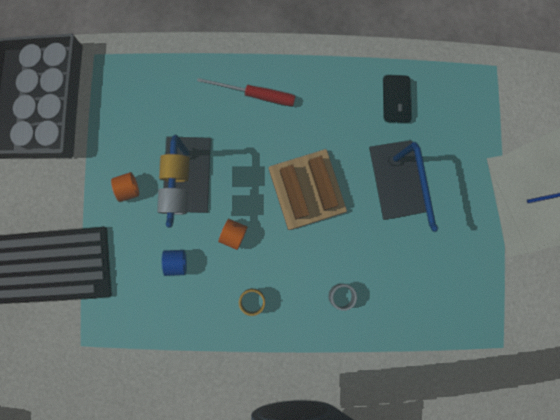

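View pics/side0.png

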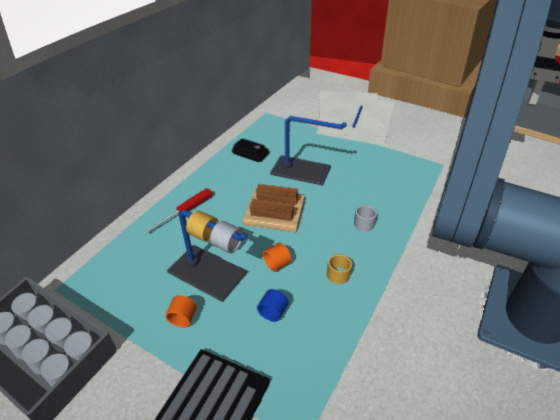

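Candidates for the steel sleeve are the front grey tube on the left hook, top (171,200), the upright grey tube (343,296) and the blue tube (174,263). For the brass sleeve they are the yellow tube on the hook (174,167), the upright brass tube (252,302) and the orange tubes (125,187) and (233,234). I choose the hook pair, (171,200) and (174,167). The spare hook is on the right, with its tip at (434,228), and the cradle is at (309,188).

```bash
cat > h.py <<'E'
from rig import manip
import cv2,numpy as np
def ray(n,p):
    c=manip.calibration(n);K=c["intrinsics"];k=c["k1"];E=np.array(c["extrinsics"])
    u=cv2.undistortPoints(np.array(p,float).reshape(-1,1,2),np.array(K,float),np.array([k,0,0,0,0.])).reshape(-1,2)
    d=np.c_[u,np.ones(len(u))]@E[:3,:3].T
    return E[:3,3],d
def plane(n,p,z):
    o,d=ray(n,p); return (o+d*((z-o[2])/d[:,2])[:,None])[:,:2]
def proj(n,P):
    c=manip.calibration(n);E=np.linalg.inv(np.array(c["extrinsics"]))
    r,_=cv2.Rodrigues(E[:3,:3]);return cv2.projectPoints(np.array(P,float).reshape(-1,3),r,E[:3,3],np.array(c["intrinsics"],float),np.array([c["k1"],0,0,0,0.]))[0].reshape(-1,2)
def mask(hsv,lo,hi,box):
    m=cv2.inRange(hsv,np.array(lo),np.array(hi)); z=np.zeros_like(m);x0,y0,x1,y1=box;z[y0:y1,x0:x1]=m[y0:y1,x0:x1]
    n,l,s,c=cv2.connectedComponentsWithStats(z)
    i=1+np.argmax(s[1:,4]); return (l==i),s[i]
def rect(m):
    c,_=cv2.findContours(m.astype(np.uint8),cv2.RETR_EXTERNAL,cv2.CHAIN_APPROX_NONE);return max(c,key=len).reshape(-1,2)
E
python3 - <<'E'
from h import *
im=cv2.imread("pics/top0.png");hsv=cv2.cvtColor(im,cv2.COLOR_BGR2HSV)
for q in [(171,200),(174,167),(171,218),(430,200),(290,190),(325,180),(233,234),(200,180)]:print(q,hsv[q[1],q[0]])
a=cv2.resize(im[125:245,110:260],None,fx=3,fy=3,interpolation=cv2.INTER_CUBIC);b=cv2.resize(im[125:245,360:460],None,fx=3,fy=3,interpolation=cv2.INTER_CUBIC)
cv2.imwrite("pics/crop1.png",np.hstack([a,b]))
for name,lo,hi,box,z in [("brass",(15,100,80),(30,255,255),(150,140,200,190),145),("steel",(0,0,95),(180,60,255),(150,178,200,220),145)]:
    m,s=mask(hsv,lo,hi,box); pts=plane("top",rect(m),z); r=cv2.minAreaRect(pts.astype(np.float32)); print(name,s,r)
for name,box in [("full",(150,130,200,232)),("spare",(408,140,445,235))]:
    m=cv2.inRange(hsv,np.array((105,120,50)),np.array((125,255,255)));ys,xs=np.nonzero(m[box[1]:box[3],box[0]:box[2]])
    p=np.c_[xs+box[0],ys+box[1]]
    if name=="spare": p=p[p[:,1]>165]
    if name=="full": p=p[p[:,1]>208]
    w=plane("top",p,162); l=cv2.fitLine(w.astype(np.float32),cv2.DIST_HUBER,0,.01,.01).ravel(); print(name,l,w[:,0].min(),w[:,0].max(),np.degrees(np.arctan(l[1]/l[0])))
for box in [(275,155,305,225),(305,150,345,215)]:
    m,s=mask(hsv,(5,100,20),(20,255,115),box);print(s,cv2.minAreaRect(plane("top",rect(m),50).astype(np.float32)))
E
```

```text
(171, 200) [ 96  22 116]
(174, 167) [ 23 132 120]
(171, 218) [105 129  73]
(430, 200) [102 135  87]
(290, 190) [ 13 118  93]
(325, 180) [ 14 126  97]
(233, 234) [ 12 186 145]
(200, 180) [98 32 64]
brass [160 154  25  28 536] ((634.5885009765625, 225.7411651611328), (46.613216400146484, 41.863582611083984), 0.7153999209403992)
steel [157 188  21  25 462] ((578.7892456054688, 232.41197204589844), (40.869136810302734, 34.19962692260742), 0.7193546891212463)
full [ 9.9565220e-01 -9.3148500e-02  5.4519403e+02  2.2559137e+02] 533.8885914336075 555.5297946194034 -5.3447638
spare [ 9.7835076e-01  2.0695366e-01  5.8853729e+02 -2.0708864e+02] 533.2047195426562 642.3955682036823 11.943888
[280 166  25  52 677] ((608.5203247070312, 13.048465728759766), (98.42342376708984, 26.86107063293457), 18.86886978149414)
[309 156  29  53 706] ((626.828857421875, -41.14602279663086), (98.3992691040039, 29.005504608154297), 18.57899284362793)
```

View pics/crop1.png

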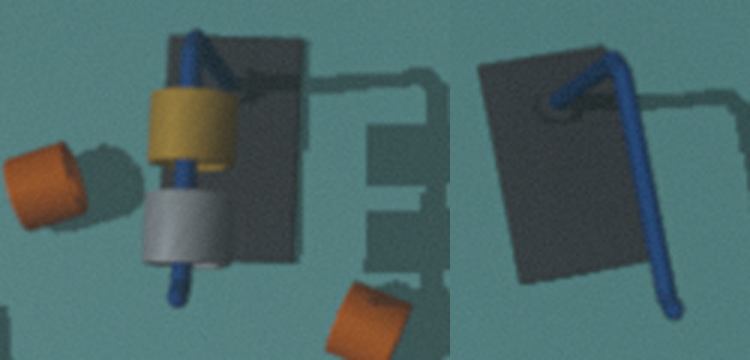

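The crop confirms the brass sleeve behind the steel one on the left hook. In crop pixels the arm runs about (178,295) to (194,50). The spare arm is bare, from (675,310) to (617,65). Next I refine the hook frames and the first target.

```bash
python3 - <<'E'
from h import *
c=lambda x,y:(110+(x+.5)/3-.5,125+(y+.5)/3-.5)
w=plane("top",[c(177,303),c(186,175),c(195,45)],160);print("full arm tip,mid,rear",w.round(1).tolist())
b=w[2]-w[0];print(np.degrees(np.arctan2(b[1],b[0])))
for n,q in [("steel",[c(143,228),c(232,228)]),("brass",[c(151,125),c(237,125)])]:print(n,"sides",plane("top",q,147).round(1).tolist())
for n,q in [("steel top edges",[c(187,190),c(187,262)]),("brass",[c(194,88),c(194,160)])]:print(n,plane("top",q,170).round(1).tolist())
s=lambda x,y:(360+(x-450+.5)/3-.5,125+(y+.5)/3-.5)
w=plane("top",[s(674,312),s(645,190),s(619,70)],160);print("spare",w.round(1).tolist());b=w[2]-w[0];print(np.degrees(np.arctan2(b[1],b[0])))
# side-view check
im=cv2.imread("pics/side0.png");hsv=cv2.cvtColor(im,cv2.COLOR_BGR2HSV)
m,st=mask(hsv,(15,100,80),(30,255,255),(180,205,222,245));print("brass side",st, rect(m).mean(0));
m,st=mask(hsv,(0,0,90),(180,60,255),(205,215,243,255));print("steel side",st, rect(m).mean(0))
print(proj("side",[[634.5,226,145],[579,230,145],[533,-218.8,160],[617.5,-15,50]]).round(1).tolist())
E
```

```text
full arm tip,mid,rear [[534.6, 225.6], [605.9, 222.8], [679.6, 220.5]]
-2.03593422963979
steel sides [[577.2, 248.7], [577.9, 198.1]]
brass sides [[636.0, 246.3], [636.5, 197.0]]
steel top edges [[596.2, 220.2], [556.6, 218.9]]
brass [[653.1, 218.3], [612.9, 216.8]]
spare [[535.6, -221.1], [604.8, -204.8], [673.8, -190.7]]
12.406088368678976
brass side [186 211  32  30 565] [201.64893617 225.0106383 ]
steel side [207 221  35  32 633] [225.5        238.23333333]
[[200.5, 227.2], [223.1, 239.0], [344.9, 127.8], [273.9, 197.2]]
```

```bash
python3 -m handwheel '0 0 0.0614 20 0 0 1;0 0 0.0614 20 0 0 1;0 0 0.0614 20 0 0 1;0 0 0.0614 20 0 0 1;0 0 0.0614 20 0 0 1'
python3 -m handwheel '0 0 0 15 -38 0 1;0 0 0 15 -38 0 1;0 0 0 15 -38 0 1;0 0 0 15 -38 0 1;0 0 0 15 -38 0 1'
python3 -m handwheel '0 0 0 15 -38 0 1;0 0 0 15 -38 0 1;0 0 0 15 -38 0 1;0 0 0 15 -38 0 1;0 0 0 15 -38 0 1'
python3 -m handwheel '0 0 0 15 -38 0 1;0 0 0 15 -38 0 1;0 0 0 15 -38 0 1;0 0 0 15 -38 0 1;0 0 0 15 -38 0 1'
```

```text
time: 0.72
eef_pos: [246.8, -514.6, 229.2]
tool_rot: [[0.999, -0.037, -0.0], [-0.037, -0.999, 0.001], [-0.0, -0.001, -1.0]]
contact_force: [0.1, -0.5, -0.3]
grip_width: 1.003
grasp_force: 0.0
time: 1.35
eef_pos: [328.1, -326.3, 229.3]
tool_rot: [[0.999, -0.035, -0.0], [-0.035, -0.999, 0.001], [-0.0, -0.001, -1.0]]
contact_force: [0.4, -0.4, -0.7]
grip_width: 1.001
grasp_force: 0.0
time: 1.98
eef_pos: [409.6, -139.2, 229.4]
tool_rot: [[0.999, -0.035, -0.0], [-0.035, -0.999, 0.0], [-0.0, -0.0, -1.0]]
contact_force: [0.0, -0.7, -0.9]
grip_width: 0.999
grasp_force: 0.0
time: 2.6
eef_pos: [491.3, 48.1, 229.4]
tool_rot: [[0.999, -0.035, -0.001], [-0.035, -0.999, -0.0], [-0.001, 0.0, -1.0]]
contact_force: [0.3, -0.6, 0.2]
grip_width: 0.998
grasp_force: 0.0
```

```bash
python3 -m handwheel '0 0 0 16 -36 0 1;0 0 0 16 -36 0 1;0 0 0 16 -36 0 1;0 0 0 16 -36 0 1;0 0 0 15 -34.2 0 1'
python3 -m handwheel '0 0 0 0 0 12 1;0 0 0 0 0 12 1;0 0 0 0 0 12 1;0 0 0 0 0 12 1;0 0 0 0 0 12 1'
python3 - <<'E'
from h import *
c=[]
for n,b in(("top",(110,100,260,250)),("side",(160,150,310,300))):
    im=manip.get_image(n)[:,:,::-1];c.append(cv2.resize(im[b[1]:b[3],b[0]:b[2]],(390,390),interpolation=cv2.INTER_CUBIC))
cv2.imwrite("pics/g1.png",np.hstack(c)); print(manip.observe()["eef_pos"])
E
```

```text
time: 3.22
eef_pos: [576.5, 223.3, 229.1]
tool_rot: [[0.999, -0.035, -0.001], [-0.035, -0.999, -0.0], [-0.001, 0.0, -1.0]]
contact_force: [0.4, -0.0, 0.7]
grip_width: 0.997
grasp_force: 0.0
time: 3.85
eef_pos: [576.3, 221.4, 169.0]
tool_rot: [[0.999, -0.036, -0.0], [-0.036, -0.999, -0.0], [-0.0, 0.0, -1.0]]
contact_force: [1.0, -0.0, 0.3]
grip_width: 1.002
grasp_force: 0.0
[575.37034184 221.48117209 167.86252229]
```

View pics/g1.png

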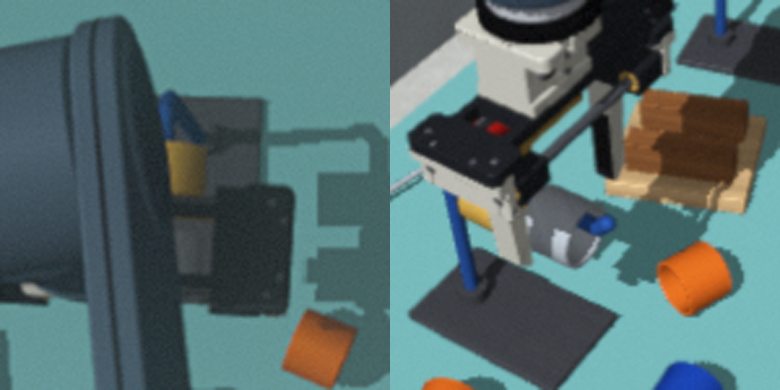

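The fingers straddle the steel sleeve: in the side crop the near finger is at (512,230) and the sleeve at (555,232). I go down and grip.

```bash
python3 -m handwheel '0 0 0 1 -2 10 1;0 0 0 0 0 10 1;0 0 0 0 0 8.5 1;0 0 0 0 0 0 1;0 0 0 0 0 0 0'
python3 -m handwheel '0 0 0 0 0 0 -1;0 0 0 0 0 0 -1;0 0 0 0 0 0 -1;0 0 0 0 0 0 -1;0 0 0 0 0 0 -1'
python3 -m handwheel '0 0 0 0 0 0 -1;0 0 0 0 0 0 -1;0 0 0 0 0 0 -1;0 0 0 0 0 0 -1;0 0 0 0 0 0 -1'
```

```text
time: 4.58
eef_pos: [577.6, 224.0, 141.3]
tool_rot: [[0.999, -0.035, 0.0], [-0.035, -0.999, 0.0], [0.0, -0.0, -1.0]]
contact_force: [-0.7, -0.1, 0.4]
grip_width: 0.937
grasp_force: 0.0
time: 5.2
eef_pos: [577.4, 223.8, 141.2]
tool_rot: [[0.999, -0.035, 0.0], [-0.035, -0.999, -0.0], [0.0, 0.0, -1.0]]
contact_force: [-0.7, -0.8, 1.1]
grip_width: 0.537
grasp_force: 30.0
time: 5.82
eef_pos: [577.4, 223.9, 141.2]
tool_rot: [[0.999, -0.035, 0.0], [-0.035, -0.999, -0.0], [0.0, 0.0, -1.0]]
contact_force: [-1.0, -1.9, 1.0]
grip_width: 0.538
grasp_force: 30.0
```

```bash
python3 -m handwheel '0 0 0 0 0 -5 -1;0 0 0 0 0 -5 -1;0 0 0 0 0 -5 -1;0 0 0 0 0 -4 -1;0 0 0 0 0 0 -1'
python3 -m handwheel '0 0 0 -6 0 0 -1;0 0 0 -8 0 0 -1;0 0 0 -8 0 0 -1;0 0 0 -8 0 0 -1;0 0 0 -8 0 0 -1'
python3 -m handwheel '0 0 0 -10 0 0 -1;0 0 0 -10 0 0 -1;0 0 0 -10 0 0 -1;0 0 0 -10 0 0 -1;0 0 0 -10 0 0 -1'
python3 -m handwheel '0 0 0 -10 0 0 -1;0 0 0 -12 0 0 -1;0 0 0 -12 0 0 -1;0 0 0 -12 0 0 -1;0 0 0 -12 0 0 -1'
```

```text
time: 6.45
eef_pos: [577.7, 224.0, 160.7]
tool_rot: [[0.999, -0.035, 0.001], [-0.035, -0.999, 0.0], [0.001, -0.0, -1.0]]
contact_force: [-0.2, -0.0, -2.1]
grip_width: 0.537
grasp_force: 30.0
time: 7.08
eef_pos: [538.8, 225.4, 160.3]
tool_rot: [[0.999, -0.035, 0.0], [-0.035, -0.999, 0.0], [0.0, -0.0, -1.0]]
contact_force: [0.3, 0.1, -3.0]
grip_width: 0.535
grasp_force: 30.0
time: 7.7
eef_pos: [488.8, 227.1, 160.2]
tool_rot: [[0.999, -0.035, 0.0], [-0.035, -0.999, 0.0], [0.0, -0.0, -1.0]]
contact_force: [0.3, -0.1, -2.2]
grip_width: 0.535
grasp_force: 30.0
time: 8.32
eef_pos: [430.7, 229.2, 160.2]
tool_rot: [[0.999, -0.035, 0.0], [-0.035, -0.999, 0.0], [0.0, -0.0, -1.0]]
contact_force: [-0.0, -0.5, -1.9]
grip_width: 0.54
grasp_force: 30.0
```

```bash
python3 -m handwheel '0 0 -0.0496 0 0 0 -1;0 0 -0.0496 0 0 0 -1;0 0 -0.0496 0 0 0 -1;0 0 -0.0496 0 0 0 -1;0 0 -0.0496 0 0 0 -1'
python3 -m handwheel '0 0 0 -4 31 0 -1;0 0 0 -4 31 0 -1;0 0 0 -4 31 0 -1;0 0 0 -4 31 0 -1;0 0 0 -4 31 0 -1'
python3 -m handwheel '0 0 0 -4 31 0 -1;0 0 0 -4 31 0 -1;0 0 0 -4 31 0 -1;0 0 0 -4 31 0 -1;0 0 0 -4 31 0 -1'
python3 -m handwheel '0 0 0 -3 31 0 -1;0 0 0 -3 31 0 -1;0 0 0 -3 31 0 -1;0 0 0 -3 31 0 -1;0 0 0 -3 28 0 -1'
python3 - <<'E'
from h import *
c=[]
for n,b in(("top",(350,120,500,270)),("side",(280,90,430,240))):
    im=manip.get_image(n)[:,:,::-1];cv2.imwrite(f"pics/{n}2.png",im);c.append(cv2.resize(im[b[1]:b[3],b[0]:b[2]],(400,400),interpolation=cv2.INTER_CUBIC))
cv2.imwrite("pics/s1.png",np.hstack(c)); print(manip.observe()["eef_pos"])
E
```

```text
time: 8.95
eef_pos: [431.1, 229.2, 160.2]
tool_rot: [[0.977, 0.213, 0.0], [0.213, -0.977, 0.0], [0.0, 0.0, -1.0]]
contact_force: [-0.6, -0.8, -1.2]
grip_width: 0.538
grasp_force: 30.0
time: 9.57
eef_pos: [444.3, 72.6, 160.3]
tool_rot: [[0.977, 0.211, 0.0], [0.211, -0.977, -0.0], [0.0, 0.0, -1.0]]
contact_force: [-0.4, 0.2, -2.3]
grip_width: 0.539
grasp_force: 30.0
time: 10.2
eef_pos: [457.6, -83.1, 160.3]
tool_rot: [[0.977, 0.211, 0.0], [0.211, -0.977, -0.0], [0.0, 0.0, -1.0]]
contact_force: [0.6, -0.6, -2.2]
grip_width: 0.54
grasp_force: 30.0
time: 10.82
eef_pos: [475.2, -234.9, 160.2]
tool_rot: [[0.978, 0.211, 0.0], [0.211, -0.978, -0.0], [0.0, 0.0, -1.0]]
contact_force: [0.2, -0.5, -1.5]
grip_width: 0.537
grasp_force: 30.0
[ 475.54115504 -236.60185611  160.21443857]
```

View pics/s1.png

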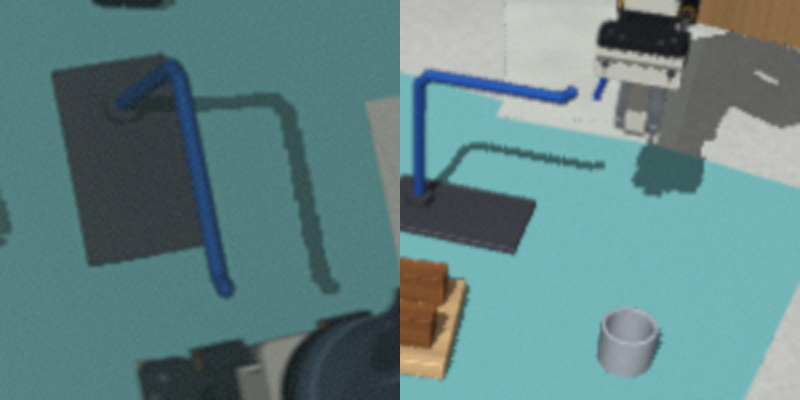

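The top crop shows the spare tip at (224,288) with the tube below it, clear of the tip. The side crop shows the jaws and sleeve at (637,115), level with the tip at (568,95). I check the lateral offset by number.

```bash
python3 - <<'E'
from h import *
hsv=cv2.cvtColor(cv2.imread("pics/top2.png"),cv2.COLOR_BGR2HSV)
m=cv2.inRange(hsv,np.array((98,115,50)),np.array((125,255,255)));b=(418,160,440,222)
ys,xs=np.nonzero(m[b[1]:b[3],b[0]:b[2]]);w=plane("top",np.c_[xs+b[0],ys+b[1]],160)
l=cv2.fitLine(w.astype(np.float32),cv2.DIST_HUBER,0,.01,.01).ravel();print(l,np.degrees(np.arctan(l[1]/l[0])))
p=np.array([475.5,-235.7]);d=l[:2];n=np.array([-d[1],d[0]]);print("lateral",(p-l[2:])@n,"along from tip col",(p-l[2:])@d)
hs=cv2.cvtColor(cv2.imread("pics/side2.png"),cv2.COLOR_BGR2HSV)
m=cv2.inRange(hs,np.array((98,115,50)),np.array((125,255,255)));ys,xs=np.nonzero(m[110:135,292:348])
for x in(300,320,340):
    print(x,110+ys[xs+292==x].mean())
for z in(160,):
  for t in(60,0,-60): print(proj("side",[[606.5+t*.9774,-205.5+t*.2113,z]]).round(1))
E
```

```text
[ 9.8296148e-01  1.8381180e-01  6.0012439e+02 -2.0581252e+02] 10.591865
lateral -6.470812888498938 along from tip col -127.99464630428206
300 119.5
320 122.5
340 126.5
[[292.9 118.9]]
[[315.8 122.5]]
[[339.3 126.3]]
```

```bash
python3 -m handwheel '0 0 0 3 -2 0 -1;0 0 0 6 0 0 -1;0 0 0 8 0 0 -1;0 0 0 8 0 0 -1;0 0 0 8 0 0 -1'
python3 -m handwheel '0 0 0 8 0 0 -1;0 0 0 8 0 0 -1;0 0 0 8 0 0 -1;0 0 0 8 0 0 -1;0 0 0 8 0 0 -1'
python3 - <<'E'
from h import *
c=[]
for n,b in(("top",(350,120,500,270)),("side",(280,90,400,210))):
    im=manip.get_image(n)[:,:,::-1];cv2.imwrite(f"pics/{n}3.png",im);c.append(cv2.resize(im[b[1]:b[3],b[0]:b[2]],(400,400),interpolation=cv2.INTER_CUBIC))
cv2.imwrite("pics/s2.png",np.hstack(c))
E
```

```text
time: 11.55
eef_pos: [507.9, -224.7, 160.2]
tool_rot: [[0.977, 0.212, 0.0], [0.212, -0.977, -0.0], [0.0, 0.0, -1.0]]
contact_force: [0.3, -0.6, -1.8]
grip_width: 0.535
grasp_force: 30.0
time: 12.18
eef_pos: [546.8, -216.6, 160.1]
tool_rot: [[0.977, 0.211, -0.0], [0.211, -0.977, -0.0], [-0.0, -0.0, -1.0]]
contact_force: [-0.6, 0.3, -1.9]
grip_width: 0.541
grasp_force: 30.0
```

View pics/s2.png

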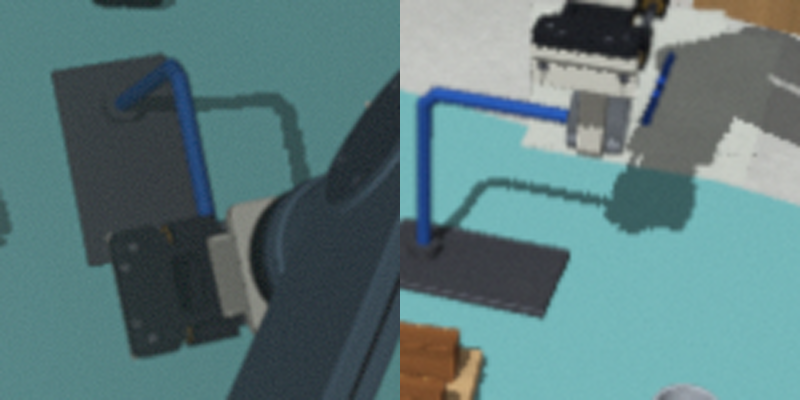

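The arm enters the sleeve, side crop (565,115), with no contact force. I go on in, lower the sleeve and let go.

```bash
python3 -m handwheel '0 0 0 11 0 0 -1;0 0 0 11 0 0 -1;0 0 0 11 0 0 -1;0 0 0 11 0 0 -1;0 0 0 11 0 0 -1'
python3 -m handwheel '0 0 0 0 0 5 -1;0 0 0 0 0 5 -1;0 0 0 0 0 5 -1;0 0 0 0 0 3 -1;0 0 0 0 0 0 -1'
```

```text
time: 12.9
eef_pos: [600.8, -204.8, 160.1]
tool_rot: [[0.977, 0.211, -0.0], [0.211, -0.977, 0.0], [-0.0, -0.0, -1.0]]
contact_force: [0.6, -1.1, -1.3]
grip_width: 0.534
grasp_force: 30.0
time: 13.52
eef_pos: [599.7, -205.1, 141.9]
tool_rot: [[0.977, 0.211, -0.001], [0.211, -0.977, 0.0], [-0.0, -0.0, -1.0]]
contact_force: [0.2, -0.0, -2.3]
grip_width: 0.534
grasp_force: 30.0
```

```bash
python3 -m handwheel '0 0 0 0 0 1 -1;0 0 0 0 0 0 -1;0 0 0 0 0 0 0.3;0 0 0 0 0 0 1;0 0 0 0 0 0 1'
python3 -m handwheel '0 0 0 0 0 0 1;0 0 0 0 0 0 1;0 0 0 0 0 0 1;0 0 0 0 0 -5 1;0 0 0 0 0 -5 1'
python3 -m handwheel '0 0 0 0 0 -14 1;0 0 0 0 0 -14 1;0 0 0 0 0 -14 1;0 0 0 0 0 -14 1;0 0 0 0 0 -14 1'
```

```text
time: 14.15
eef_pos: [600.2, -205.2, 141.5]
tool_rot: [[0.977, 0.211, 0.001], [0.211, -0.977, -0.0], [0.001, 0.0, -1.0]]
contact_force: [-0.1, -0.1, -0.3]
grip_width: 0.812
grasp_force: 0.0
time: 14.78
eef_pos: [600.1, -205.1, 151.6]
tool_rot: [[0.977, 0.211, 0.0], [0.211, -0.977, -0.0], [0.0, 0.0, -1.0]]
contact_force: [-0.0, -0.8, 0.3]
grip_width: 0.999
grasp_force: 0.0
time: 15.4
eef_pos: [600.0, -205.1, 222.3]
tool_rot: [[0.977, 0.211, 0.0], [0.211, -0.977, -0.0], [0.0, 0.0, -1.0]]
contact_force: [0.2, 0.2, -0.4]
grip_width: 1.004
grasp_force: 0.0
```

```bash
python3 -m handwheel '0 0 0.0496 0 0 0 1;0 0 0.0496 0 0 0 1;0 0 0.0496 0 0 0 1;0 0 0.0496 0 0 0 1;0 0 0.0496 0 0 0 1'
python3 - <<'E'
from h import *
ims={n:manip.get_image(n)[:,:,::-1].copy() for n in("top","side")}
hsv=cv2.cvtColor(ims["top"],cv2.COLOR_BGR2HSV);m,s=mask(hsv,(15,100,80),(30,255,255),(150,140,200,190));print(s,cv2.minAreaRect(plane("top",rect(m),145).astype(np.float32)))
c=[cv2.resize(ims["top"][125:245,110:230],(400,400),interpolation=3),cv2.resize(ims["side"][90:210,270:390],(400,400),interpolation=3)]
cv2.imwrite("pics/s3.png",np.hstack(c))
E
```

```text
time: 16.02
eef_pos: [600.0, -205.1, 221.7]
tool_rot: [[0.999, -0.037, 0.0], [-0.037, -0.999, -0.0], [0.0, 0.0, -1.0]]
contact_force: [0.6, -1.0, -0.7]
grip_width: 0.996
grasp_force: 0.0
[160 154  25  28 554] ((634.5921020507812, 225.74046325683594), (46.617916107177734, 41.86552047729492), 0.7108241319656372)
```

View pics/s3.png

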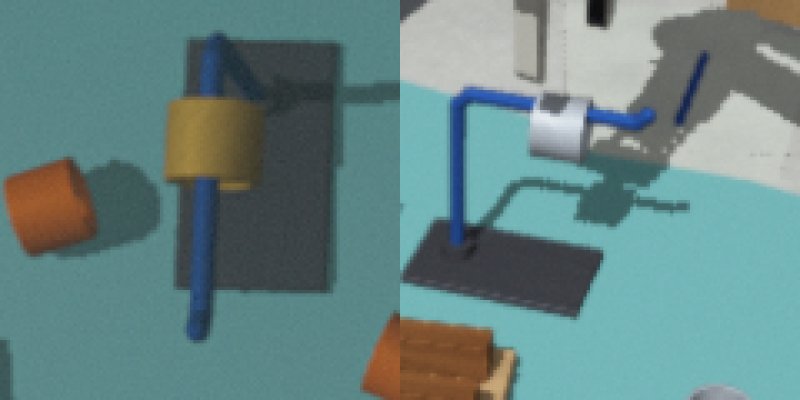

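The steel sleeve hangs on the spare hook, side crop (560,125). The brass sleeve has not moved, top crop (215,142), and the full arm in front of it is clear. I go to the brass sleeve.

```bash
python3 -m handwheel '0 0 0 1 -28.5 0 1;0 0 0 1 -28.5 0 1;0 0 0 1 -28.5 0 1;0 0 0 1 -28.5 0 1;0 0 0 1 -28.5 0 1'
python3 -m handwheel '0 0 0 1 -28.5 0 1;0 0 0 1 -28.5 0 1;0 0 0 1 -28.5 0 1;0 0 0 1 -28.5 0 1;0 0 0 1 -28.5 0 1'
python3 -m handwheel '0 0 0 1 -28.5 0 1;0 0 0 1 -28.5 0 1;0 0 0 1 -28.5 0 1;0 0 0 1 -28.5 0 1;0 0 0 1 -28.5 0 1'
```

```text
time: 16.75
eef_pos: [610.1, -61.9, 221.5]
tool_rot: [[0.999, -0.034, 0.0], [-0.034, -0.999, 0.0], [0.0, -0.0, -1.0]]
contact_force: [0.9, 0.3, -0.0]
grip_width: 1.0
grasp_force: 0.0
time: 17.38
eef_pos: [620.1, 80.3, 221.5]
tool_rot: [[0.999, -0.034, 0.0], [-0.034, -0.999, -0.0], [0.0, 0.0, -1.0]]
contact_force: [0.2, 0.1, 0.7]
grip_width: 1.0
grasp_force: 0.0
time: 18.0
eef_pos: [630.1, 222.6, 221.4]
tool_rot: [[0.999, -0.034, 0.0], [-0.034, -0.999, 0.0], [0.0, -0.0, -1.0]]
contact_force: [0.9, -0.0, -0.4]
grip_width: 1.0
grasp_force: 0.0
```

```bash
python3 -m handwheel '0 0 0 3 1 14 1;0 0 0 0 0 14 1;0 0 0 0 0 14 1;0 0 0 0 0 14 1;0 0 0 0 0 12 1'
python3 -m handwheel '0 0 0 0 0 6 1;0 0 0 0 0 6 1;0 0 0 0 0 0 1;0 0 0 0 0 0 -1;0 0 0 0 0 0 -1'
python3 -m handwheel '0 0 0 0 0 0 -1;0 0 0 0 0 0 -1;0 0 0 0 0 0 -1;0 0 0 0 0 0 -1;0 0 0 0 0 0 -1'
```

```text
time: 18.62
eef_pos: [632.8, 219.9, 152.0]
tool_rot: [[0.999, -0.036, -0.001], [-0.036, -0.999, -0.0], [-0.001, 0.0, -1.0]]
contact_force: [0.9, -0.2, 0.6]
grip_width: 1.0
grasp_force: 0.0
time: 19.25
eef_pos: [633.3, 220.6, 141.7]
tool_rot: [[0.999, -0.035, 0.001], [-0.035, -0.999, 0.0], [0.001, -0.0, -1.0]]
contact_force: [-0.6, -0.0, 0.5]
grip_width: 0.834
grasp_force: 0.0
time: 19.88
eef_pos: [633.0, 220.6, 141.2]
tool_rot: [[0.999, -0.035, 0.0], [-0.035, -0.999, 0.0], [0.0, -0.0, -1.0]]
contact_force: [0.3, -0.4, 0.3]
grip_width: 0.534
grasp_force: 30.0
```

```bash
python3 -m handwheel '0 0 0 0 0 -5 -1;0 0 0 0 0 -5 -1;0 0 0 0 0 -5 -1;0 0 0 0 0 -4 -1;0 0 0 0 0 0 -1'
python3 -m handwheel '0 0 0 -7 0 0 -1;0 0 0 -10 0 0 -1;0 0 0 -10 0 0 -1;0 0 0 -10 0 0 -1;0 0 0 -10 0 0 -1'
python3 -m handwheel '0 0 0 -10 0 0 -1;0 0 0 -10 0 0 -1;0 0 0 -10 0 0 -1;0 0 0 -10 0 0 -1;0 0 0 -10 0 0 -1'
python3 -m handwheel '0 0 0 -10 0 0 -1;0 0 0 -12 0 0 -1;0 0 0 -14 0 0 -1;0 0 0 -14 0 0 -1;0 0 0 -14 0 0 -1'
python3 -m handwheel '0 0 0 -5 0 0 -1;0 0 0 -5 0 0 -1;0 0 0 -5 0 0 -1;0 0 0 0 0 0 -1;0 0 0 0 0 0 -1'
```

```text
time: 20.5
eef_pos: [633.3, 220.5, 160.7]
tool_rot: [[0.999, -0.035, 0.001], [-0.035, -0.999, 0.0], [0.001, -0.0, -1.0]]
contact_force: [-0.5, -0.3, -2.3]
grip_width: 0.537
grasp_force: 30.0
time: 21.12
eef_pos: [585.2, 222.2, 160.3]
tool_rot: [[0.999, -0.035, 0.0], [-0.035, -0.999, 0.0], [0.0, -0.0, -1.0]]
contact_force: [0.2, -0.2, -1.2]
grip_width: 0.54
grasp_force: 30.0
time: 21.75
eef_pos: [535.4, 224.0, 160.2]
tool_rot: [[0.999, -0.035, 0.0], [-0.035, -0.999, 0.0], [0.0, -0.0, -1.0]]
contact_force: [-0.2, -0.2, -3.0]
grip_width: 0.538
grasp_force: 30.0
time: 22.38
eef_pos: [471.1, 226.2, 160.2]
tool_rot: [[0.999, -0.035, 0.0], [-0.035, -0.999, 0.0], [0.0, -0.0, -1.0]]
contact_force: [-0.0, -0.4, -2.2]
grip_width: 0.536
grasp_force: 30.0
time: 23.0
eef_pos: [457.4, 226.7, 160.2]
tool_rot: [[0.999, -0.035, 0.0], [-0.035, -0.999, 0.0], [0.0, -0.0, -1.0]]
contact_force: [0.6, -0.1, -0.9]
grip_width: 0.535
grasp_force: 30.0
```

```bash
python3 -m handwheel '0 0 -0.0723 0 0 0 -1;0 0 -0.0723 0 0 0 -1;0 0 -0.0723 0 0 0 -1;0 0 -0.0723 0 0 0 -1;0 0 -0.0723 0 0 0 -1'
python3 -m handwheel '0 0 0 -6 30 0 -1;0 0 0 -6 30 0 -1;0 0 0 -6 30 0 -1;0 0 0 -6 30 0 -1;0 0 0 -6 30 0 -1'
python3 -m handwheel '0 0 0 20 26 0 -1;0 0 0 20 26 0 -1;0 0 0 20 26 0 -1;0 0 0 20 26 0 -1;0 0 0 20 26 0 -1'
```

```text
time: 23.62
eef_pos: [457.5, 226.7, 160.1]
tool_rot: [[0.947, 0.323, 0.0], [0.323, -0.947, -0.0], [0.0, 0.0, -1.0]]
contact_force: [-0.5, 0.3, -1.8]
grip_width: 0.534
grasp_force: 30.0
time: 24.25
eef_pos: [477.2, 73.9, 160.2]
tool_rot: [[0.947, 0.32, 0.0], [0.32, -0.947, -0.0], [0.0, 0.0, -1.0]]
contact_force: [-0.6, 0.2, -2.5]
grip_width: 0.535
grasp_force: 30.0
time: 24.88
eef_pos: [614.3, -16.9, 159.9]
tool_rot: [[0.947, 0.32, -0.0], [0.32, -0.947, 0.0], [-0.0, -0.0, -1.0]]
contact_force: [0.5, 0.3, -2.9]
grip_width: 0.538
grasp_force: 30.0
```

```bash
python3 -m handwheel '0 0 0 3.6 -0.8 16 -1;0 0 0 0 0 16 -1;0 0 0 0 0 16 -1;0 0 0 0 0 16 -1;0 0 0 0 0 16 -1'
python3 -m handwheel '0 0 0 0 0 0 -1;0 0 0 0 0 0 -1;0 0 0 0 0 0 -1;0 0 0 0 0 0 -1;0 0 0 0 0 0 -1'
python3 - <<'E'
from h import *
c=[]
for n,b in(("top",(250,130,370,250)),("side",(215,140,335,260))):
    im=manip.get_image(n)[:,:,::-1];c.append(cv2.resize(im[b[1]:b[3],b[0]:b[2]],(400,400),interpolation=3))
cv2.imwrite("pics/c1.png",np.hstack(c))
E
```

```text
time: 25.5
eef_pos: [616.0, -13.8, 79.1]
tool_rot: [[0.947, 0.321, -0.0], [0.321, -0.947, 0.0], [-0.0, -0.0, -1.0]]
contact_force: [0.5, 0.3, -2.2]
grip_width: 0.537
grasp_force: 30.0
time: 26.12
eef_pos: [616.5, -14.2, 80.5]
tool_rot: [[0.947, 0.321, 0.001], [0.321, -0.947, -0.0], [0.001, 0.0, -1.0]]
contact_force: [-0.8, -0.6, -1.7]
grip_width: 0.537
grasp_force: 30.0
```

View pics/c1.png

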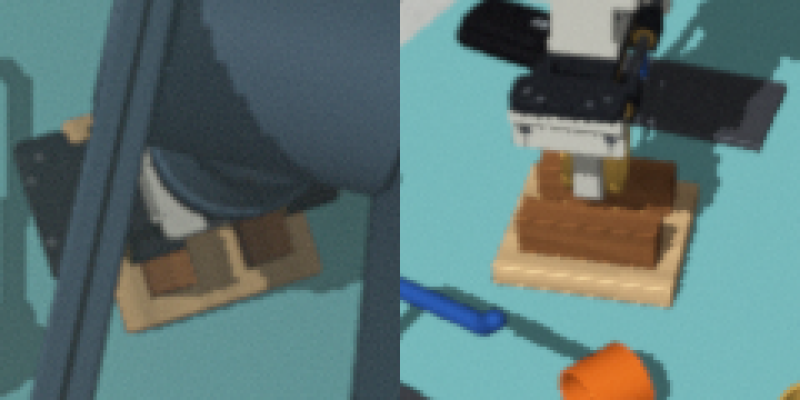

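The side crop shows the sleeve at (595,178) above the groove, between the battens and about midway along. I go down gently.

```bash
python3 -m handwheel '0 0 0 0.5 0.5 3 -1;0 0 0 0 0 3 -1;0 0 0 0 0 3 -1;0 0 0 0 0 2 -1;0 0 0 0 0 0 -1'
python3 -m handwheel '0 0 0 0 0 1 -1;0 0 0 0 0 1 -1;0 0 0 0 0 0.5 -1;0 0 0 0 0 0.5 -1;0 0 0 0 0 0 -1'
```

```text
time: 26.85
eef_pos: [616.8, -14.4, 68.9]
tool_rot: [[0.947, 0.321, -0.001], [0.321, -0.947, 0.0], [-0.0, -0.0, -1.0]]
contact_force: [-0.4, -0.3, -2.1]
grip_width: 0.537
grasp_force: 30.0
time: 27.48
eef_pos: [617.2, -14.6, 66.5]
tool_rot: [[0.947, 0.321, 0.001], [0.321, -0.947, -0.0], [0.0, 0.0, -1.0]]
contact_force: [-0.2, -0.8, 0.6]
grip_width: 0.534
grasp_force: 30.0
```

```bash
python3 -m handwheel '0 0 0 0 0 0.5 -1;0 0 0 0 0 0.3 -1;0 0 0 0 0 0 -1;0 0 0 0 0 0 -1;0 0 0 0 0 0 -1'
```

```text
time: 28.1
eef_pos: [617.3, -14.7, 66.2]
tool_rot: [[0.947, 0.321, 0.001], [0.321, -0.947, -0.0], [0.001, 0.001, -1.0]]
contact_force: [-1.7, -1.5, 5.2]
grip_width: 0.539
grasp_force: 30.0
```

It is seated, with 5 N upward. I open and rise.

```bash
python3 -m handwheel '0 0 0 0 0 0 0.2;0 0 0 0 0 0 0.5;0 0 0 0 0 0 1;0 0 0 0 0 0 1;0 0 0 0 0 0 1'
python3 -m handwheel '0 0 0 0 0 0 1;0 0 0 0 0 0 1;0 0 0 0 0 -5 1;0 0 0 0 0 -8 1;0 0 0 0 0 -12 1'
python3 -m handwheel '0 0 0 0 0 -25 1;0 0 0 0 0 -30 1;0 0 0 0 0 -30 1;0 0 0 0 0 -30 1;0 0 0 0 0 -20 1'
python3 -m handwheel '0 0 0 -40 0 0 1;0 0 0 -40 0 0 1;0 0 0 -40 0 0 1;0 0 0 -40 0 0 1;0 0 0 -40 0 0 1'
python3 -m handwheel '0 0 0 0 0 0 1;0 0 0 0 0 0 1;0 0 0 0 0 0 1;0 0 0 0 0 0 1;0 0 0 0 0 0 1'
python3 - <<'E'
from h import *
c=[]
for n,b in(("top",(260,130,460,250)),("side",(215,90,415,240))):
    im=manip.get_image(n)[:,:,::-1];c.append(cv2.resize(im[b[1]:b[3],b[0]:b[2]],None,fx=2,fy=2,interpolation=3))
    if n=="top":
        m,s=mask(cv2.cvtColor(im.copy(),cv2.COLOR_BGR2HSV),(18,110,60),(30,255,255),(280,160,340,220));r=cv2.minAreaRect(plane("top",rect(m),69).astype(np.float32));print(s,r)
c=[cv2.copyMakeBorder(x,0,300-x.shape[0],0,0,0) for x in c]
cv2.imwrite("pics/f1.png",np.hstack(c))
E
```

```text
time: 28.72
eef_pos: [616.9, -14.4, 65.3]
tool_rot: [[0.947, 0.321, -0.0], [0.321, -0.947, 0.0], [-0.0, -0.0, -1.0]]
contact_force: [0.3, -0.2, 0.4]
grip_width: 0.973
grasp_force: 0.0
time: 29.35
eef_pos: [616.9, -14.5, 91.0]
tool_rot: [[0.947, 0.321, -0.0], [0.321, -0.947, 0.0], [-0.0, -0.0, -1.0]]
contact_force: [0.1, 0.3, -0.4]
grip_width: 0.999
grasp_force: 0.0
time: 29.98
eef_pos: [617.5, -14.6, 228.3]
tool_rot: [[0.947, 0.321, 0.003], [0.321, -0.947, -0.001], [0.003, 0.002, -1.0]]
contact_force: [-0.7, -0.3, -0.7]
grip_width: 1.004
grasp_force: 0.0
time: 30.6
eef_pos: [426.4, -78.9, 226.3]
tool_rot: [[0.947, 0.321, 0.001], [0.321, -0.947, -0.001], [0.001, 0.001, -1.0]]
contact_force: [0.7, -1.6, 1.0]
grip_width: 1.002
grasp_force: 0.0
time: 31.22
eef_pos: [427.8, -78.4, 225.1]
tool_rot: [[0.947, 0.321, -0.0], [0.321, -0.947, 0.0], [-0.0, -0.0, -1.0]]
contact_force: [0.0, 0.4, -0.3]
grip_width: 0.999
grasp_force: 0.0
[294 171  29  29 557] ((619.5401000976562, -12.71629524230957), (43.37385177612305, 47.273681640625), 19.373275756835938)
```

View pics/f1.png

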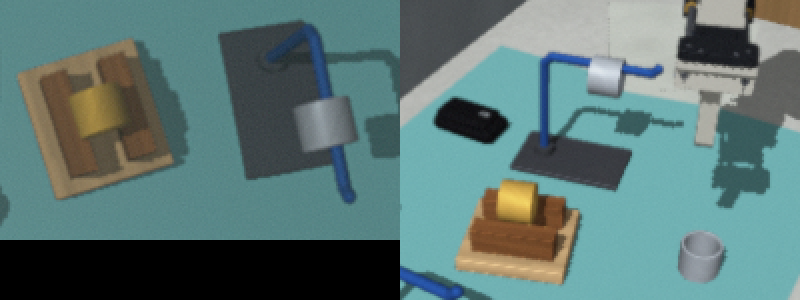

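The brass sleeve lies in the groove midway along, top crop (100,110). The steel sleeve hangs on the spare hook, side crop (607,77), and the robot is clear of both. I hand in the job.

```bash
python3 -c "from rig import manip; print(manip.finish_job())"
```

```text
the job is handed in; nothing more can be done
None
```

The job is handed in: the last pictures show the steel sleeve hanging on the spare hook, the brass sleeve lying mid-groove in the cradle and the robot clear of both, at about 31 s of the 58 s allowed; the hand-in returned no verdict.

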